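# Sweep the loose nuts off the marble panel into the parts tray

## Robot

A 7-joint arm with a two-finger parallel gripper is mounted at the origin on the work surface. World frame = base frame: x ahead of the robot, y to its left, z up, the work surface at z = 0. Lengths are in m, angles in rad, forces in N, time in s.
With the tool pointing down it reaches from about 0.425 to 0.875 m from the base axis. Payload 9.9 kg.
Tool frame: the origin (TCP) lies at the very end of the fingers, on their centre line; the grasp point (between the pads) lies 19 mm behind it; z points along the fingers, y is the line along which they close (so a half turn about z gives the same grasp; the last joint's range is limited). The gripper opens to 85 mm and grips with 20 to 120 N. Pads are 22 mm wide; open, the fingers measure 114 mm over their backs; the gripper's body (76 mm by 85 mm) begins 54 mm behind the grasp point. The pads swing forward as they close: fully open they stand 13 mm farther back than shut.
Start: joints at [-0.084, 0.576, 0.025, 1.437, -0.015, 1.129, -0.057], TCP at [0.675, 0, 0.231] pointing down, gripper open.
Joint ranges: [-2.76, 2.76], [-0.34, 2.15], [-1.52, 1.57], [0.19, 2.46], [-1.09, 4.23], [0.17, 1.99], [-2.82, 2.82]. Speed limits (rad/s): [2.22, 2.22, 3.01, 3.01, 3.14, 3.14, 3.14].

## Interface

Orientations are given as a unit quaternion [x, y, z, w].
In Python, from station import get_state, snapshot, job_done gives the robot as it stands.
- The arm moves only by the tool drive_tool, never from a script. Its argument "rows" is a list of rows, each an object with "dr": the turn, a rotation vector about the tool's x, y, z in rad, a list of three; "xyz": the shift along the tool's x, y, z in m, a list of three; "jaw": the opening, from 0 (shut) to 1 (fully open). In form: [{"dr": [rx, ry, rz], "xyz": [dx, dy, dz], "jaw": jaw}, ...]. A call has 1 to 5 rows; each row shifts and turns the commanded pose from where the row before left it, along the tool's axes as they then stand; what a row does not reach is not made up. A row lasts 1/8 s, in which the tool goes at most 62.5 mm and 10.7 degrees, less where a joint would pass 70% of its speed; a pose out of reach is approached as far as the arm can. A call with a gripper value outside its range is refused whole. The fingers move at their own pace and stop on an object; "newtons" is the grip in N (left out, the last holds). Time passes only in rows, so rows that do not move let the fingers close. It gives the time, the measured TCP pose, the force, the opening and the grip force at its end, in the units of the state.
- get_state(): the state, without advancing time (a new reading comes with each control period).
- snapshot(name): name is "scene" or "side" or "wrist"; returns a dict with "color" (420x560x3 uint8, blue, green, red), "fx", "fy", "cx", "cy" (pixels), "D" ([k1, k2, p1, p2, k3] as OpenCV has them; the pictures are not rectified), "R" (3x3) and "t" (3): a world point X has camera coordinates R X + t; the wrist camera has in their place "tool_from_camera" (4x4, takes a point from camera to tool coordinates, whose origin is the TCP and whose axes are the flange's). Camera axes: x right, y down, z forward; pixel columns grow to the right and rows downward; lengths in m; the calibration is good to about 2 mm. A picture is of the moment at which its call begins: read the wrist's pose just before it. There is no depth.
- job_done(): hands the job in; it is judged then, once.
The state is a dict: "time_s": time; "joint_pos": joint angles; "joint_velocities": joint speeds; "joint_torque": joint torques, N m; "eef_pos": TCP position; "tcp_rot": TCP orientation; "contact_force": force on the tool from outside, world axes, zero at the start; "ft_torque": the same for the moment, N m; "grip_width": finger opening in m; "finger_force": force on a finger pad.
Only numpy, scipy, OpenCV 4.12 (cv2) and the standard library are available. Lean on these libraries where they do the work, as an engineer would, in place of code of your own. Each camera call takes 0.05 s, during which the arm holds its last target. There are 200 camera calls.

## Task

Four brass hex nuts lie loose on the marble panel. Sweep all four across the stone with the fingertips and over the panel's edge into the empty steel parts tray that stands against it, so that the stone is clear of them and they lie in the tray. Do not pinch or lift the nuts or press down on them, and leave the trays, the two porcelain insulators and the jar as they stand.

Things in the scene. Friction and masses are not known exactly. Their poses are not given: they have to be found in the camera images.
- panel: a fixed slab of pale marble flat on the bench, 340 mm along its x, 300 mm along its y, 35 mm thick, smooth on top (small dark drilled holes along the near and far margins are no obstacle); origin at the centre of its underside: the top is 35 mm above it, the edges 170 mm away along its x and 150 mm along its y. Its x points roughly away from the robot
- steel_tray: the tray to fill: empty, open, bare sheet steel, no compartments, 240 x 130 mm outside, 30 mm high, walls 2 mm, 0.8 kg, loose on the bench. One long side stands against the left or right (y) edge of the panel (1 mm gap), its rim 5 mm below the marble's top, its middle within 12 mm of that edge's middle; origin at the centre of its underside, x along its long side, parallel to the panel's x
- wood_tray: a plywood tray of the same outer size, 240 x 130 x 30 mm, with three compartments holding rows of steel bolts (part of the tray), about 0.8 kg, loose, against the other y edge of the panel; origin at the centre of its underside, x along its long side. A bystander: leave it as it is
- nut1: a loose plain brass hex nut, 19 mm across the flats (22 mm over the corners), 10 mm high, about 17 g, open bore 11 mm, lying flat on the marble at the start; origin at the centre of its underside
- nut2: a loose plain brass hex nut, 19 mm across the flats (22 mm over the corners), 10 mm high, about 17 g, open bore 11 mm, lying flat on the marble at the start; origin at the centre of its underside
- nut3: a loose plain brass hex nut, 19 mm across the flats (22 mm over the corners), 10 mm high, about 17 g, open bore 11 mm, lying flat on the marble at the start; origin at the centre of its underside
- nut4: a loose plain brass hex nut, 19 mm across the flats (22 mm over the corners), 10 mm high, about 17 g, open bore 11 mm, lying flat on the marble at the start; origin at the centre of its underside
- insulator1: a loose white ribbed porcelain stand-off insulator, a round spool 36 mm across and 42 mm high, about 85 g, standing upright on the marble; origin at the centre of its underside. A bystander: leave it standing. It stands near the middle of the panel, between the nuts
- insulator2: a loose white ribbed porcelain stand-off insulator, a round spool 36 mm across and 42 mm high, about 85 g, standing upright on the marble; origin at the centre of its underside. A bystander: leave it standing. It stands near the panel's far edge
- jar: a loose amber glass screw-top jar, 76 mm across, 105 mm high, about 0.45 kg, standing on the bench to the left of the trays; origin at the centre of its underside. A bystander

How it is judged:
By the outcome, as a careful person would: the job done as asked, in the order asked, and still so for the second after the job is handed in, with the robot touching nothing.
It also fails if it takes over 59 s, if anything falls off the work surface, if the arm or the gripper's body presses on something with over 40 N, if the wrist force passes 120 N, or if a joint passes its speed limit or range.

## Working session

There is one attempt and no reset: what is moved stays moved. The work goes in short steps, Python scripts to look and compute and a tool call to move; the robot and the scene stay as the last step left them, time stands still between calls to the robot, and variables do not carry over. Pictures are saved under pics/ and viewed, at most 10 in all, crops included, and the job is handed in when it is done.

Besides the shell and the picture viewer there is one more tool, called as a command line: name --argument value ..., lists and objects as JSON in quotes. drive_tool: Moves the arm, as the interface text tells. Its arguments: {"type":"object","properties":{"rows":{"type":"array"},"newtons":{"type":"number"}},"required":["rows"]}

```bash
ls; mkdir -p pics; python3 - <<'E'
from station import *
import cv2,pickle
s=get_state();print({k:s[k] for k in('time_s','eef_pos','tcp_rot','contact_force','grip_width')})
d={n:snapshot(n) for n in('scene','side','wrist')}
pickle.dump(d,open('d.pkl','wb'))
for n in d: cv2.imwrite(f'pics/{n}0.png',d[n]['color'])
for n in d: print({k:v for k,v in d[n].items() if k!='color'})
E
```

```text
pics
{'time_s': 0.0, 'eef_pos': array([ 6.74548632e-01, -3.94744088e-06,  2.30448965e-01]), 'tcp_rot': array([ 7.07093703e-01,  7.07119383e-01, -6.14304181e-04, -5.44147079e-04]), 'contact_force': array([-0.11512206,  0.96069221, -0.45395944]), 'grip_width': 0.08552496355461012}
{'fx': 402.71207101617614, 'fy': 402.71207101617614, 'cx': 276.754116191095, 'cy': 211.82528788960562, 'D': array([0.00636322, 0.        , 0.        , 0.        , 0.        ]), 'R': array([[ 0.82326408,  0.56759122,  0.00874421],
       [ 0.35397374, -0.50125788, -0.78958415],
       [-0.44377793,  0.65313149, -0.61357999]]), 't': array([-0.54929216, -0.09460816,  1.11518049])}
{'fx': 438.72847900586896, 'fy': 438.72847900586896, 'cx': 276.3638021654106, 'cy': 210.69940901685183, 'D': array([-0.0933665,  0.       ,  0.       ,  0.       ,  0.       ]), 'R': array([[-0.89684228, -0.44199638, -0.01769545],
       [-0.28678668,  0.6114365 , -0.73749495],
       [ 0.33678974, -0.65634183, -0.67512078]]), 't': array([0.59736501, 0.14517925, 0.88732143])}
{'fx': 329.1889493648014, 'fy': 329.1889493648014, 'cx': 282.3157131909785, 'cy': 204.76842290507778, 'D': array([-0.03880681,  0.        ,  0.        ,  0.        ,  0.        ]), 'tool_from_camera': array([[ 1.39064543e-04, -9.59739302e-01, -2.80892246e-01,
         7.32020008e-02],
       [ 9.99999696e-01, -8.21948953e-05,  7.75920927e-04,
         1.62765178e-03],
       [-7.67769717e-04, -2.80892268e-01,  9.59738998e-01,
        -1.41907482e-01],
       [ 0.00000000e+00,  0.00000000e+00,  0.00000000e+00,
         1.00000000e+00]])}
```

View pics/scene0.png

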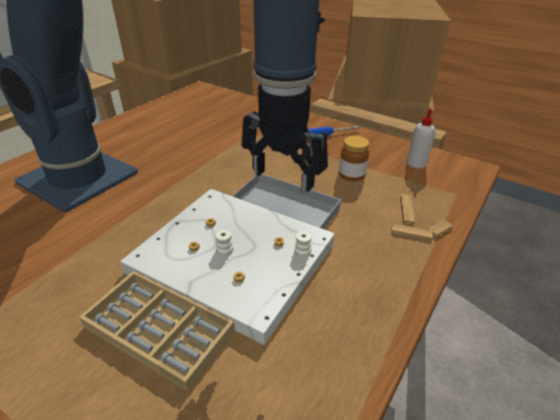

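View pics/side0.png

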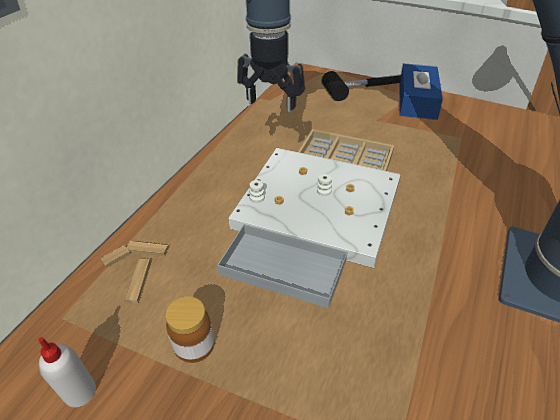

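View pics/wrist0.png

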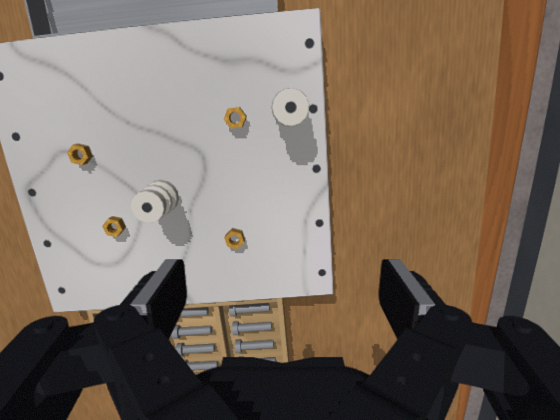

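The wrist view has image up = +y and right = +x. It shows:
- Nuts at about (235,118), (78,154), (114,227) and (234,239).
- Insulators at about (148,207) for the top of the middle one, and (290,107) for the far one.
- Panel edges at row ~25 on the tray side, row ~300 on the wood side, and column ~325 at the far end.

The steel tray is on the +y side.

```bash
cat > h.py <<'E'
import numpy as np,cv2
from scipy.spatial.transform import Rotation as Ro
def cast(s,uv,z,st=None):
    K=np.array([[s['fx'],0,s['cx']],[0,s['fy'],s['cy']],[0,0,1]])
    p=cv2.undistortPoints(np.array(uv,float).reshape(-1,1,2),K,s['D'])[:,0]
    d=np.c_[p,np.ones(len(p))]
    if 'R' in s: R=s['R'].T; c=-R@s['t']
    else:
        T=np.array(s['tool_from_camera']);Rw=Ro.from_quat(st['tcp_rot']).as_matrix()
        R=Rw@T[:3,:3]; c=Rw@T[:3,3]+st['eef_pos']
    d=d@R.T
    return c+d*((z-c[2])/d[:,2])[:,None]
def nuts(im,lo=(8,120,70),hi=(28,255,255),a=(25,700)):
    m=cv2.inRange(cv2.cvtColor(im,cv2.COLOR_BGR2HSV),lo,hi)
    n,_,S,C=cv2.connectedComponentsWithStats(m)
    return [(C[i],S[i][4]) for i in range(1,n) if a[0]<S[i][4]<a[1]]
E
python3 - <<'E'
from h import *;from station import *;import pickle
np.set_printoptions(precision=4,suppress=True)
d=pickle.load(open('d.pkl','rb'));st=get_state()
for n,box in(('wrist',(0,20,325,300)),('scene',(130,190,335,330)),('side',(230,150,400,260))):
    L=[(c,a) for c,a in nuts(d[n]['color']) if box[0]<c[0]<box[2] and box[1]<c[1]<box[3]]
    for c,a in L: print(n,c.round(),a,cast(d[n],[c],.041,st)[0,:2])
w=d['wrist']
print('ins tops',cast(w,[(148,207),(290,107)],.077,st)[:,:2])
print('scene ins tops',cast(d['scene'],[(224,234),(304,236)],.077)[:,:2])
print('panel',cast(w,[(320,10),(332,294),(53,311),(0,44)],.035,st)[:,:2])
print('panel scene: near-tray, far-tray, far-wood,near-wood',cast(d['scene'],[(209,192),(334,240),(262,322),(126,257)],.035)[:,:2])
print('tray scene far corner, near', cast(d['scene'],[(340,206),(257,176),(321,229)],.03)[:,:2])
print('tray side', cast(d['side'],[(219,267),(333,300),(345,258),(240,228)],.03)[:,:2])
E
```

```text
wrist [235. 117.] 235 [0.6296 0.0652]
wrist [ 78. 154.] 252 [0.468 0.03 ]
wrist [113. 226.] 239 [ 0.4928 -0.0483]
wrist [234. 239.] 231 [ 0.6243 -0.062 ]
scene [210. 222.] 46 [0.4657 0.0296]
scene [279. 241.] 53 [0.627  0.0645]
scene [194. 246.] 58 [ 0.4905 -0.0496]
scene [239. 277.] 71 [ 0.6216 -0.0632]
side [271. 159.] 72 [ 0.7172 -0.0718]
side [302. 171.] 43 [ 0.6224 -0.062 ]
side [239. 199.] 32 [0.7135 0.1003]
side [350. 188.] 44 [ 0.4912 -0.0486]
side [279. 200.] 54 [0.6275 0.0649]
side [349. 210.] 56 [0.467  0.0301]
ins tops [[ 0.5496 -0.0155]
 [ 0.683   0.0747]]
scene ins tops [[ 0.5462 -0.014 ]
 [ 0.6821  0.0742]]
panel [[ 0.7111  0.1616]
 [ 0.7343 -0.1339]
 [ 0.3983 -0.1599]
 [ 0.4024  0.1368]]
panel scene: near-tray, far-tray, far-wood,near-wood [[ 0.3776  0.1215]
 [ 0.7185  0.1424]
 [ 0.7173 -0.1182]
 [ 0.3958 -0.148 ]]
tray scene far corner, near [[0.6697 0.265 ]
 [0.4265 0.2559]
 [0.6748 0.1636]]
tray side [[0.652  0.2929]
 [0.4126 0.2697]
 [0.4281 0.1599]
 [0.6693 0.1757]]
```

drive_tool --rows '[{"dr":[0,0,-0.077],"xyz":[0,0,0],"jaw":0.12},{"dr":[0,0,0],"xyz":[0.016,-0.022,0.045],"jaw":0.12},{"dr":[0,0,0],"xyz":[0.016,-0.021,0.045],"jaw":0.12},{"dr":[0,0,0],"xyz":[0,0,0.035],"jaw":0.12},{"dr":[0,0,0],"xyz":[0,0,0],"jaw":0.12}]'

```text
time_s: 0.78
eef_pos: [0.6278, 0.0286, 0.104]
tcp_rot: [0.679, 0.734, -0.002, -0.002]
contact_force: [1.1, 0.2, 0.7]
grip_width: 0.0103
finger_force: 0.0
```

```bash
cat >> h.py <<'E'
O=np.array([.555,.001]);ux=np.array([.997,.077]);uy=np.array([-.077,.997])
def pan(p): p=np.atleast_2d(p)[:,:2]-O; return np.c_[p@ux,p@uy]
E
python3 - <<'E'
from h import *;from station import *
np.set_printoptions(precision=4,suppress=True)
st=get_state();w=snapshot('wrist');cv2.imwrite('pics/w1.png',w['color'])
print(pan(st['eef_pos']),st['eef_pos'],st['tcp_rot'])
for c,a in nuts(w['color'],a=(150,3000)): print(c.round(),a,pan(cast(w,[c],.041,st)))
E
```

```text
[[0.0747 0.0219]] [0.6278 0.0286 0.104 ] [ 0.6792  0.7339 -0.002  -0.0017]
[287. 169.] 608 [[0.0793 0.0581]]
[ 39. 203.] 640 [[-0.0851  0.0361]]
[ 88. 308.] 562 [[-0.066  -0.0439]]
[271. 340.] 302 [[ 0.0681 -0.0695]]
[408. 355.] 152 [[ 0.1716 -0.0841]]
```

View pics/w1.png

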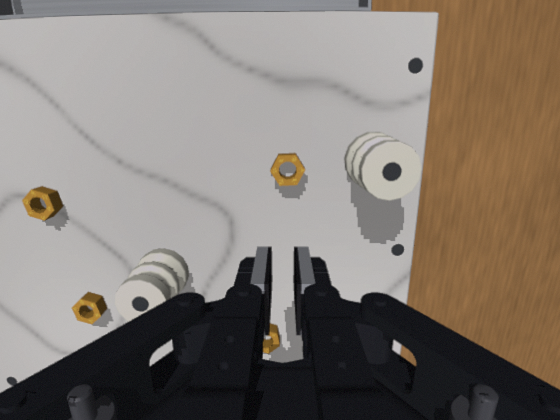

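The wrist view shows the first nut at (287,169), directly ahead of the fingers. Insulator 2 is to its right at (385,165), and the tray edge is along row ~12.

drive_tool --rows '[{"dr":[0,0,0],"xyz":[0,0.002,0.035],"jaw":0.12},{"dr":[0,0,0],"xyz":[0,0,0.03],"jaw":0.12},{"dr":[0,0,0],"xyz":[0,0,0],"jaw":0.12},{"dr":[0,0,0],"xyz":[0.01,0,0],"jaw":0.12},{"dr":[0,0,0],"xyz":[0.012,0,0],"jaw":0.12}]'

```text
time_s: 1.45
eef_pos: [0.6311, 0.0516, 0.0432]
tcp_rot: [0.679, 0.734, 0.001, 0.001]
contact_force: [-0.0, 0.3, 0.6]
grip_width: 0.0104
finger_force: 0.5
```

drive_tool --rows '[{"dr":[0,0,0],"xyz":[0.015,0,0],"jaw":0.12},{"dr":[0,0,0],"xyz":[0.015,0,0],"jaw":0.12},{"dr":[0,0,0],"xyz":[0.015,0,0],"jaw":0.12},{"dr":[0,0,0],"xyz":[0.015,0,0],"jaw":0.12},{"dr":[0,0,0],"xyz":[0.015,0,0],"jaw":0.12}]'

```text
time_s: 2.08
eef_pos: [0.625, 0.1259, 0.0425]
tcp_rot: [0.679, 0.734, 0.0, 0.001]
contact_force: [0.6, -4.3, 7.2]
grip_width: 0.0105
finger_force: 4.0
```

```bash
cat > look.py <<'E'
from h import *;from station import *;import sys
np.set_printoptions(precision=4,suppress=True)
st=get_state();w=snapshot('wrist');cv2.imwrite('pics/w%s.png'%sys.argv[1],w['color'])
sc=snapshot('scene');cv2.imwrite('pics/s%s.png'%sys.argv[1],cv2.resize(sc['color'][150:350,100:380],None,fx=2.5,fy=2.5))
print(st['time_s'],pan(st['eef_pos']),st['eef_pos'],st['contact_force'])
for c,a in nuts(w['color'],a=(100,3000)): print(c.round(),a,pan(cast(w,[c],.041,st)))
for c,a in nuts(sc['color'],a=(20,150)):
  if 130<c[0]<345 and 170<c[1]<330: print('scene',c.round(),a,pan(cast(sc,[c],.041)))
E
python3 look.py 2
```

```text
2.075 [[0.0794 0.1191]] [0.625  0.1259 0.0425] [ 0.6166 -4.3435  7.2039]
[282. 229.] 1311 [[0.0813 0.1386]]
[  6. 382.] 184 [[-0.0752  0.046 ]]
scene [210. 222.] 46 [[-0.0868  0.0353]]
scene [194. 246.] 56 [[-0.0685 -0.0454]]
scene [239. 277.] 70 [[ 0.0614 -0.0692]]
```

View pics/w2.png

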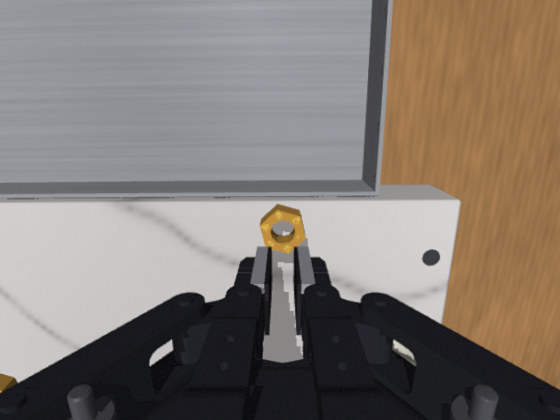

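The nut at (282,229) is just ahead of the tips and close to the edge. The tip is riding high on the nut, so I'll back off, lower it 3.5 mm and carry on.

drive_tool --rows '[{"dr":[0,0,0],"xyz":[-0.008,0,0],"jaw":0.12},{"dr":[0,0,0],"xyz":[0,0,0.0035],"jaw":0.12},{"dr":[0,0,0],"xyz":[0,0,0],"jaw":0.12},{"dr":[0,0,0],"xyz":[0,0,0],"jaw":0.12}]'

```text
time_s: 2.68
eef_pos: [0.6247, 0.1176, 0.0376]
tcp_rot: [0.679, 0.734, -0.0, -0.0]
contact_force: [0.3, -0.1, 0.7]
grip_width: 0.0099
finger_force: 0.0
```

drive_tool --rows '[{"dr":[0,0,0],"xyz":[0.01,0,0],"jaw":0.12},{"dr":[0,0,0],"xyz":[0.012,0,0],"jaw":0.12},{"dr":[0,0,0],"xyz":[0.015,0,0],"jaw":0.12},{"dr":[0,0,0],"xyz":[0.02,0,0],"jaw":0.12},{"dr":[0,0,0],"xyz":[0,0,0],"jaw":0.12}]'

```text
time_s: 3.3
eef_pos: [0.6199, 0.1778, 0.0377]
tcp_rot: [0.678, 0.735, 0.001, -0.001]
contact_force: [0.1, -0.0, 0.4]
grip_width: 0.0107
finger_force: 0.0
```

drive_tool --rows '[{"dr":[0,0,0],"xyz":[-0.02,0,-0.03],"jaw":0.12},{"dr":[0,0,0],"xyz":[0,0,-0.04],"jaw":0.12},{"dr":[0,0,0],"xyz":[0,0,0],"jaw":0.12}]'

```text
time_s: 3.68
eef_pos: [0.624, 0.1539, 0.111]
tcp_rot: [0.68, 0.733, 0.002, 0.002]
contact_force: [-0.3, 0.3, -1.1]
grip_width: 0.0103
finger_force: 0.0
```

```bash
python3 look.py 3
```

```text
3.675 [[0.0806 0.1472]] [0.624  0.1539 0.111 ] [-0.2591  0.3435 -1.0873]
[  4. 184.] 333 [[-0.1049  0.1737]]
[285. 164.] 426 [[0.0848 0.1857]]
[ 70. 348.] 288 [[-0.0845  0.0416]]
[403. 352.] 253 [[0.1778 0.0373]]
scene [210. 222.] 46 [[-0.0868  0.0353]]
scene [194. 246.] 55 [[-0.0684 -0.0456]]
scene [239. 277.] 71 [[ 0.0614 -0.0691]]
```

View pics/w3.png

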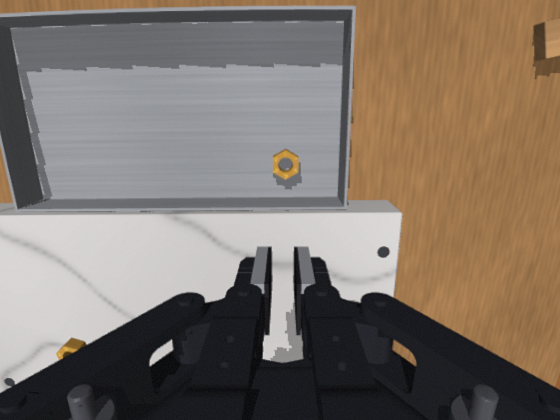

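The view shows the first nut at (285,164), flat in the tray. The next one is the near nut at panel coordinates (-0.086, 0.036).

drive_tool --rows '[{"dr":[0,0,0],"xyz":[-0.037,-0.0415,0],"jaw":0.12},{"dr":[0,0,0],"xyz":[-0.037,-0.0415,0],"jaw":0.12},{"dr":[0,0,0],"xyz":[-0.037,-0.0415,0],"jaw":0.12},{"dr":[0,0,0],"xyz":[-0.036,-0.0415,0],"jaw":0.12},{"dr":[0,0,0],"xyz":[0,0,0],"jaw":0.12}]'

```text
time_s: 4.4
eef_pos: [0.4636, -0.0083, 0.1069]
tcp_rot: [0.681, 0.732, -0.002, -0.001]
contact_force: [1.4, 0.7, -0.6]
grip_width: 0.0101
finger_force: 0.0
```

drive_tool --rows '[{"dr":[0,0,0],"xyz":[0,0,0],"jaw":0.12}]'

```text
time_s: 4.53
eef_pos: [0.4679, -0.0047, 0.1073]
tcp_rot: [0.679, 0.734, -0.0, -0.0]
contact_force: [0.9, -0.1, 0.2]
grip_width: 0.0104
finger_force: 0.0
```

```bash
python3 look.py 4
```

```text
4.525 [[-0.0872  0.001 ]] [ 0.4679 -0.0047  0.1073] [ 0.8555 -0.087   0.2217]
[284. 171.] 579 [[-0.0842  0.0354]]
[483. 309.] 670 [[ 0.0634 -0.0674]]
[161. 352.] 261 [[-0.1786 -0.105 ]]
scene [210. 222.] 46 [[-0.0868  0.0353]]
scene [194. 246.] 56 [[-0.0682 -0.0455]]
scene [239. 277.] 71 [[ 0.0614 -0.0691]]
```

drive_tool --rows '[{"dr":[0,0,0],"xyz":[0,0.0025,0.035],"jaw":0.12},{"dr":[0,0,0],"xyz":[0,0,0.033],"jaw":0.12},{"dr":[0,0,0],"xyz":[0,0,0],"jaw":0.12},{"dr":[0,0,0],"xyz":[0,0,0],"jaw":0.12}]'

```text
time_s: 5.12
eef_pos: [0.4706, -0.0043, 0.0402]
tcp_rot: [0.679, 0.734, -0.0, -0.0]
contact_force: [-0.9, 0.0, 1.2]
grip_width: 0.0101
finger_force: 0.0
```

Lowering 2 mm, then sweeping.

drive_tool --rows '[{"dr":[0,0,0],"xyz":[0,0,0.002],"jaw":0.12},{"dr":[0,0,0],"xyz":[0.01,0,0],"jaw":0.12},{"dr":[0,0,0],"xyz":[0.012,0,0],"jaw":0.12},{"dr":[0,0,0],"xyz":[0.015,0,0],"jaw":0.12},{"dr":[0,0,0],"xyz":[0.015,0,0],"jaw":0.12}]'

```text
time_s: 5.75
eef_pos: [0.4661, 0.0485, 0.0379]
tcp_rot: [0.679, 0.734, 0.0, -0.0]
contact_force: [-0.2, -0.6, 0.4]
grip_width: 0.0103
finger_force: 0.3
```

drive_tool --rows '[{"dr":[0,0,0],"xyz":[0.015,0,0],"jaw":0.12},{"dr":[0,0,0],"xyz":[0.015,0,0],"jaw":0.12},{"dr":[0,0,0],"xyz":[0.015,0,0],"jaw":0.12},{"dr":[0,0,0],"xyz":[0.015,0,0],"jaw":0.12},{"dr":[0,0,0],"xyz":[0,0,0],"jaw":0.12}]'

```text
time_s: 6.38
eef_pos: [0.4615, 0.1085, 0.0377]
tcp_rot: [0.679, 0.735, 0.0, -0.0]
contact_force: [0.4, -1.4, -0.0]
grip_width: 0.01
finger_force: 0.0
```

```bash
python3 look.py 5
```

```text
6.375 [[-0.0849  0.1143]] [0.4615 0.1085 0.0377] [ 0.3579 -1.4083 -0.0147]
[282. 226.] 1402 [[-0.0832  0.1371]]
scene [194. 246.] 59 [[-0.0678 -0.0453]]
scene [239. 277.] 69 [[ 0.0613 -0.0692]]
```

The nut is centred ahead of the tips. Next I'll push it over the edge.

drive_tool --rows '[{"dr":[0,0,0],"xyz":[0.013,0.001,0],"jaw":0.12},{"dr":[0,0,0],"xyz":[0.015,0.001,0],"jaw":0.12},{"dr":[0,0,0],"xyz":[0.015,0,0],"jaw":0.12},{"dr":[0,0,0],"xyz":[0.015,0,0],"jaw":0.12},{"dr":[0,0,0],"xyz":[0,0,0],"jaw":0.12}]'

```text
time_s: 7.1
eef_pos: [0.459, 0.1667, 0.0378]
tcp_rot: [0.678, 0.735, 0.0, -0.0]
contact_force: [0.4, -1.1, 0.2]
grip_width: 0.0105
finger_force: 0.0
```

drive_tool --rows '[{"dr":[0,0,0],"xyz":[-0.02,0,-0.03],"jaw":0.12},{"dr":[0,0,0],"xyz":[0,0,-0.04],"jaw":0.12},{"dr":[0,0,0],"xyz":[0,0,0],"jaw":0.12}]'

```text
time_s: 7.48
eef_pos: [0.4622, 0.1447, 0.1101]
tcp_rot: [0.68, 0.733, 0.002, 0.001]
contact_force: [-0.8, 1.4, -0.2]
grip_width: 0.0106
finger_force: 0.0
```

```bash
python3 look.py 6
```

```text
7.475 [[-0.0814  0.1504]] [0.4622 0.1447 0.1101] [-0.7919  1.3612 -0.1672]
[497. 168.] 645 [[0.0624 0.1866]]
[273. 196.] 482 [[-0.0857  0.1679]]
[159. 354.] 203 [[-0.1759  0.0407]]
scene [194. 246.] 58 [[-0.0681 -0.0454]]
scene [239. 277.] 71 [[ 0.0614 -0.0691]]
```

View pics/w6.png

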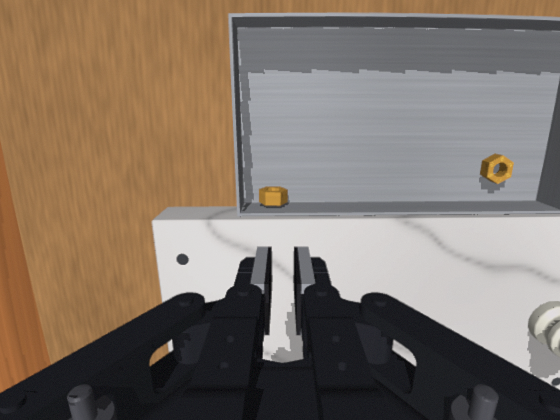

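drive_tool --rows '[{"dr":[0,0,0],"xyz":[-0.045,0,0],"jaw":0.12},{"dr":[0,0,0],"xyz":[-0.06,0.005,0],"jaw":0.12},{"dr":[0,0,0],"xyz":[-0.06,0.005,0],"jaw":0.12},{"dr":[0,0,0],"xyz":[-0.06,0.005,0],"jaw":0.12},{"dr":[0,0,0],"xyz":[0,0,0],"jaw":0.12}]'

```text
time_s: 8.2
eef_pos: [0.4923, -0.084, 0.1066]
tcp_rot: [0.683, 0.731, -0.001, 0.0]
contact_force: [-1.0, 0.6, -0.5]
grip_width: 0.0105
finger_force: 0.0
```

drive_tool --rows '[{"dr":[0,0,0],"xyz":[0,0,0],"jaw":0.12}]'

```text
time_s: 8.32
eef_pos: [0.4922, -0.0779, 0.1068]
tcp_rot: [0.68, 0.734, -0.0, -0.001]
contact_force: [0.1, 0.5, 0.6]
grip_width: 0.0103
finger_force: 0.0
```

```bash
python3 look.py 7
```

```text
8.325 [[-0.0687 -0.0738]] [ 0.4922 -0.0779  0.1068] [0.1406 0.5255 0.5883]
[284. 180.] 583 [[-0.0657 -0.0446]]
[477. 214.] 692 [[ 0.064  -0.0679]]
[161. 352.] 259 [[-0.1601 -0.1793]]
scene [194. 246.] 56 [[-0.0682 -0.0455]]
scene [239. 277.] 71 [[ 0.0614 -0.0691]]
```

The second nut is in the tray at (273,196), on its edge by the near wall. Now for the third nut.

drive_tool --rows '[{"dr":[0,0,0],"xyz":[-0.006,0.0015,0.035],"jaw":0.12},{"dr":[0,0,0],"xyz":[0,0,0.034],"jaw":0.12},{"dr":[0,0,0],"xyz":[0,0,0],"jaw":0.12},{"dr":[0,0,0],"xyz":[0,0,0],"jaw":0.12}]'

```text
time_s: 8.93
eef_pos: [0.4947, -0.0826, 0.0386]
tcp_rot: [0.679, 0.735, -0.0, -0.0]
contact_force: [0.6, -0.4, 0.2]
grip_width: 0.0103
finger_force: 0.0
```

drive_tool --rows '[{"dr":[0,0,0],"xyz":[0.01,0,0.0007],"jaw":0.12},{"dr":[0,0,0],"xyz":[0.012,0,0],"jaw":0.12},{"dr":[0,0,0],"xyz":[0.015,0,0],"jaw":0.12},{"dr":[0,0,0],"xyz":[0.015,0,0],"jaw":0.12},{"dr":[0,0,0],"xyz":[0.015,0,0],"jaw":0.12}]'

```text
time_s: 9.55
eef_pos: [0.4897, -0.016, 0.0382]
tcp_rot: [0.679, 0.734, 0.0, -0.0]
contact_force: [0.7, 0.1, 0.9]
grip_width: 0.0099
finger_force: 0.2
```

drive_tool --rows '[{"dr":[0,0,0],"xyz":[0.015,0,0],"jaw":0.12},{"dr":[0,0,0],"xyz":[0.015,0,0],"jaw":0.12},{"dr":[0,0,0],"xyz":[0.015,0.001,0],"jaw":0.12},{"dr":[0,0,0],"xyz":[0.015,0.001,0],"jaw":0.12},{"dr":[0,0,0],"xyz":[0.015,0.001,0],"jaw":0.12}]'

```text
time_s: 10.18
eef_pos: [0.487, 0.0587, 0.0381]
tcp_rot: [0.679, 0.734, 0.0, -0.0]
contact_force: [0.1, -0.9, 0.3]
grip_width: 0.01
finger_force: 0.1
```

```bash
python3 look.py 8
```

```text
10.175 [[-0.0633  0.0628]] [0.487  0.0587 0.0381] [ 0.0879 -0.8547  0.3349]
[557.  21.] 101 [[0.0464 0.1703]]
[230.  54.] 1144 [[-0.0819  0.1566]]
[282. 230.] 1404 [[-0.0615  0.0835]]
scene [239. 277.] 70 [[ 0.0615 -0.0691]]
```

drive_tool --rows '[{"dr":[0,0,0],"xyz":[0.015,0.002,0],"jaw":0.12},{"dr":[0,0,0],"xyz":[0.015,0.002,0],"jaw":0.12},{"dr":[0,0,0],"xyz":[0.015,0.002,0],"jaw":0.12},{"dr":[0,0,0],"xyz":[0.015,0.001,0],"jaw":0.12},{"dr":[0,0,0],"xyz":[0.016,0,0],"jaw":0.12}]'

```text
time_s: 10.9
eef_pos: [0.4881, 0.1351, 0.0381]
tcp_rot: [0.679, 0.734, -0.0, -0.0]
contact_force: [-0.3, -0.2, 0.1]
grip_width: 0.0101
finger_force: 0.0
```

drive_tool --rows '[{"dr":[0,0,0],"xyz":[0.016,0,0],"jaw":0.12},{"dr":[0,0,0],"xyz":[0.016,0,0],"jaw":0.12},{"dr":[0,0,0],"xyz":[0,0,0],"jaw":0.12},{"dr":[0,0,0],"xyz":[-0.02,0,-0.03],"jaw":0.12},{"dr":[0,0,0],"xyz":[0,0,-0.04],"jaw":0.12}]'

```text
time_s: 11.52
eef_pos: [0.4866, 0.1434, 0.1082]
tcp_rot: [0.68, 0.733, -0.002, -0.0]
contact_force: [-0.8, 1.1, -0.1]
grip_width: 0.0104
finger_force: 0.0
```

```bash
python3 look.py 9
```

```text
11.525 [[-0.0573  0.1472]] [0.4866 0.1434 0.1082] [-0.758   1.1072 -0.1095]
[553. 170.] 785 [[0.1233 0.1822]]
[470. 164.] 635 [[0.0657 0.1862]]
[286. 171.] 442 [[-0.0531  0.1819]]
[241. 192.] 489 [[-0.0823  0.1678]]
[554. 381.] 133 [[0.1678 0.0073]]
scene [239. 277.] 71 [[ 0.0614 -0.0691]]
```

View pics/w9.png

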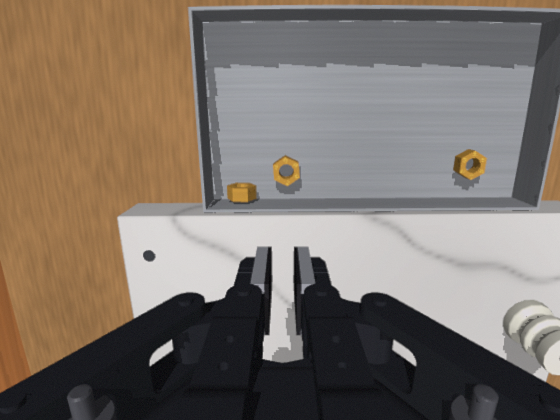

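Three nuts are in the tray, at (241,192), (286,171) and (470,164). The last one is at panel coordinates (0.063, -0.068).

drive_tool --rows '[{"dr":[0,0,0],"xyz":[-0.05,0.0235,0],"jaw":0.12},{"dr":[0,0,0],"xyz":[-0.05,0.0235,0],"jaw":0.12},{"dr":[0,0,0],"xyz":[-0.05,0.0235,0],"jaw":0.12},{"dr":[0,0,0],"xyz":[-0.05,0.0235,0],"jaw":0.12},{"dr":[0,0,0],"xyz":[-0.05,0.0235,0],"jaw":0.12}]'

```text
time_s: 12.25
eef_pos: [0.6239, -0.0964, 0.1075]
tcp_rot: [0.68, 0.734, -0.0, -0.0]
contact_force: [0.5, 1.1, -0.0]
grip_width: 0.0102
finger_force: 0.0
```

drive_tool --rows '[{"dr":[0,0,0],"xyz":[0,0,0],"jaw":0.12},{"dr":[0,0,0],"xyz":[0,0,0],"jaw":0.12}]'

```text
time_s: 12.5
eef_pos: [0.6228, -0.0941, 0.1073]
tcp_rot: [0.68, 0.734, -0.0, -0.001]
contact_force: [0.0, 1.1, 0.5]
grip_width: 0.01
finger_force: 0.0
```

```bash
python3 look.py 10
```

```text
12.5 [[ 0.0603 -0.1001]] [ 0.6228 -0.0941  0.1073] [0.0342 1.063  0.4749]
[285. 176.] 573 [[ 0.0638 -0.0684]]
[403. 352.] 256 [[ 0.1552 -0.2061]]
scene [239. 277.] 71 [[ 0.0614 -0.0691]]
```

drive_tool --rows '[{"dr":[0,0,0],"xyz":[-0.004,0.002,0.035],"jaw":0.12},{"dr":[0,0,0],"xyz":[0,0,0.034],"jaw":0.12},{"dr":[0,0,0],"xyz":[0,0,0],"jaw":0.12},{"dr":[0,0,0],"xyz":[0,0,0],"jaw":0.12}]'

```text
time_s: 13.1
eef_pos: [0.6257, -0.0969, 0.0393]
tcp_rot: [0.679, 0.734, 0.0, -0.0]
contact_force: [-0.8, -1.2, -0.8]
grip_width: 0.0104
finger_force: 0.0
```

drive_tool --rows '[{"dr":[0,0,0],"xyz":[0.006,0,0.0015],"jaw":0.12},{"dr":[0,0,0],"xyz":[0.012,0,0],"jaw":0.12},{"dr":[0,0,0],"xyz":[0.015,0,0],"jaw":0.12},{"dr":[0,0,0],"xyz":[0.015,0,0],"jaw":0.12},{"dr":[0,0,0],"xyz":[0.015,0,0],"jaw":0.12}]'

```text
time_s: 13.72
eef_pos: [0.621, -0.0338, 0.0377]
tcp_rot: [0.679, 0.734, 0.0, -0.0]
contact_force: [0.7, -0.4, 0.4]
grip_width: 0.01
finger_force: 0.2
```

drive_tool --rows '[{"dr":[0,0,0],"xyz":[0.015,0,0],"jaw":0.12},{"dr":[0,0,0],"xyz":[0.015,0,0],"jaw":0.12},{"dr":[0,0,0],"xyz":[0.015,0,0],"jaw":0.12},{"dr":[0,0,0],"xyz":[0.015,0,0],"jaw":0.12},{"dr":[0,0,0],"xyz":[0.015,0,0],"jaw":0.12}]'

```text
time_s: 14.35
eef_pos: [0.6152, 0.0405, 0.0376]
tcp_rot: [0.679, 0.734, -0.0, -0.0]
contact_force: [0.4, -0.4, 0.7]
grip_width: 0.0106
finger_force: 0.2
```

```bash
python3 look.py 11
```

```text
14.35 [[0.0631 0.0348]] [0.6152 0.0405 0.0376] [ 0.4242 -0.4024  0.7108]
[282. 230.] 1422 [[0.0649 0.0555]]
```

Need 0.137 more in y.

drive_tool --rows '[{"dr":[0,0,0],"xyz":[0.015,-0.002,0],"jaw":0.12},{"dr":[0,0,0],"xyz":[0.015,-0.002,0],"jaw":0.12},{"dr":[0,0,0],"xyz":[0.015,-0.002,0],"jaw":0.12},{"dr":[0,0,0],"xyz":[0.015,-0.002,0],"jaw":0.12},{"dr":[0,0,0],"xyz":[0.015,-0.002,0],"jaw":0.12}]'

```text
time_s: 15.08
eef_pos: [0.5993, 0.1147, 0.0376]
tcp_rot: [0.679, 0.734, 0.0, -0.0]
contact_force: [0.7, -0.3, -0.5]
grip_width: 0.0104
finger_force: 0.1
```

drive_tool --rows '[{"dr":[0,0,0],"xyz":[0.015,-0.002,0],"jaw":0.12},{"dr":[0,0,0],"xyz":[0.016,0,0],"jaw":0.12},{"dr":[0,0,0],"xyz":[0.016,0,0],"jaw":0.12},{"dr":[0,0,0],"xyz":[0.015,0,0],"jaw":0.12},{"dr":[0,0,0],"xyz":[0,0,0],"jaw":0.12}]'

```text
time_s: 15.7
eef_pos: [0.5925, 0.1772, 0.0375]
tcp_rot: [0.679, 0.735, 0.0, -0.0]
contact_force: [0.3, -0.9, 0.7]
grip_width: 0.0103
finger_force: 0.0
```

drive_tool --rows '[{"dr":[0,0,0],"xyz":[-0.02,0,-0.03],"jaw":0.12},{"dr":[0,0,0],"xyz":[-0.02,0,-0.05],"jaw":0.12},{"dr":[0,0,0],"xyz":[-0.02,0,-0.05],"jaw":0.12},{"dr":[0,0,0],"xyz":[0,0,0],"jaw":0.12},{"dr":[0,0,0],"xyz":[0,0,0],"jaw":0.12}]'

```text
time_s: 16.32
eef_pos: [0.5971, 0.115, 0.1673]
tcp_rot: [0.68, 0.734, -0.0, -0.0]
contact_force: [-0.5, 0.2, -0.7]
grip_width: 0.0101
finger_force: 0.0
```

```bash
python3 look.py 12
```

```text
16.325 [[0.0507 0.1105]] [0.5971 0.115  0.1673] [-0.5235  0.2304 -0.6934]
[320. 112.] 301 [[0.082  0.1807]]
[164. 118.] 356 [[-0.0414  0.1767]]
[288. 135.] 284 [[0.0576 0.1632]]
[128. 136.] 273 [[-0.0722  0.1627]]
[406. 354.] 194 [[ 0.1755 -0.0499]]
```

View pics/w12.png

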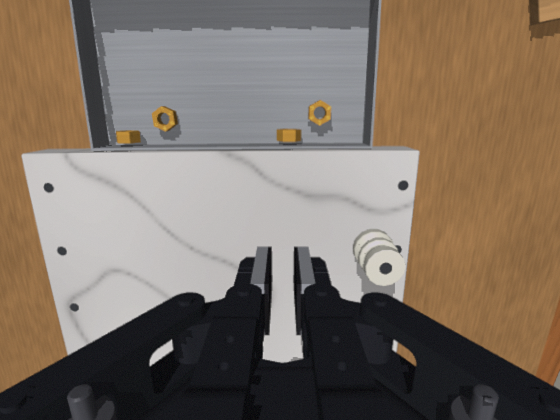

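View pics/s12.png

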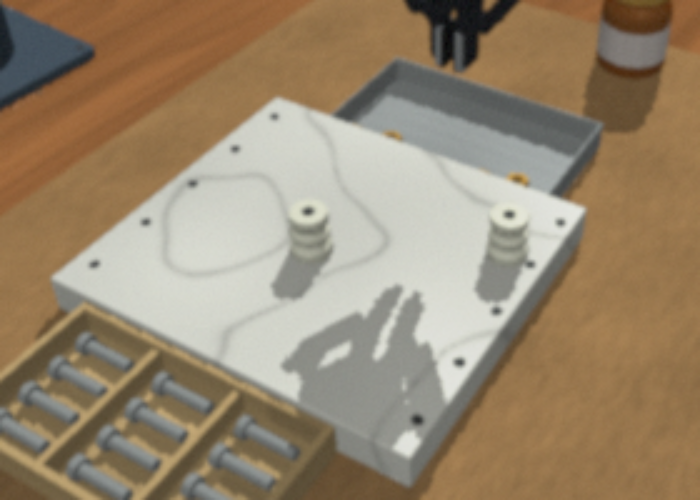

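The wrist view shows all four nuts inside the tray at (128,136), (164,118), (288,135) and (320,112). In the scene view the marble is clear, and both insulators, the trays and the jar are as they stood.

```bash
python3 -c "from station import *;print(job_done())"
```

```text
the job is handed in; nothing more can be done
None
```

All four nuts are in the steel tray, two of them on edge by its near wall, the marble is clear and nothing else was disturbed; while pushing the first nut the fingertips rode high and pressed on it with about 7 N until I backed off and lowered them, and the job is handed in at about 16 s.

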